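# Give the blue purge valve one pull

### The job

Purge the blue gas line once: pull the blue push-pull knob straight up to its on position at the end of its travel, leave it on for about a second, then push it fully back in and let go. Leave the yellow and the green knob as they are.

Things in the scene. Friction and masses are not known exactly. Their poses are not given: they have to be found in the camera images.
- blue_knob (a joint): travel of the blue knob in m, straight up: 0 = fully in (off), 0.025 = fully out (on), with hard stops at both. A detent holds it at either end: it takes about 8 N to start it from either end, past half-way it snaps on to the other end by itself. It starts fully in.
- blue_head (a point): centre of the blue knob's head, an upright blue cylinder with two thin black bands, 32 mm across, 26 mm tall, on an 11 mm stem; 89 mm above the bench when in, 114 mm when out. It tops an aluminium block fixed to the bench (54 mm square, 60 mm high, blue plate in front, nut 26 mm across and 9 mm high on top). Blocks stand in any order, 120 mm or more between axes; nothing else within 60 mm of this axis.
- yellow_head (a point): centre of the head of the yellow knob, same make and size as the blue, on its own block; it is in (this point 89 mm above the bench) and must stay in.
- green_head (a point): centre of the head of the green knob, same make and size as the blue, on its own block; it is out, in use (this point 114 mm above the bench), and must stay out.

How it is judged:
By the outcome, as a careful person would: the job done as asked, in the order asked, and still so for the second after the job is handed in, with the robot touching nothing.
It also fails if it takes over 32 s, if anything falls off the work surface, if the arm or the gripper's body presses on something with over 40 N, if the wrist force passes 120 N, or if a joint passes its speed limit or range.

### The arm

A 6-joint arm with a two-finger parallel gripper is mounted at the origin on a cart in front of the work surface, level with it; the furniture and walls round the work are solid. World frame = base frame: x ahead of the robot, y to its left, z up, the work surface at z = 0. Lengths are in m, angles in rad, forces in N, time in s.
With the tool pointing down it reaches from about 0.325 to 1 m from the base axis. Payload 5.1 kg.
Tool frame: the origin (TCP) lies midway between the tips of the shut fingers; the grasp point (between the pads) lies 19 mm behind it; z points along the fingers, y is the line along which they close (so a half turn about z gives the same grasp; the last joint's range is limited). The gripper opens to 85 mm and grips with 20 to 120 N. Pads are 22 mm wide; open, the fingers measure 114 mm over their backs; the gripper's body (76 mm by 85 mm) begins 54 mm behind the grasp point. The pads swing forward as they close: fully open they stand 13 mm farther back than shut.
Start: joints at [-1.425, 0.124, 1.65, -0, 1.367, -0.083], TCP at [0.147, -0.633, 0.231] pointing down, gripper open.
Joint ranges: [-2.61, 2.61], [-1.02, 2.33], [0.03, 2.71], [-1.35, 4.49], [0.32, 2.68], [-2.91, 2.91]. Speed limits (rad/s): [2.57, 2.57, 3.14, 3.14, 3.14, 3.14].

### API

Orientations are given as a rotation vector (axis times angle).
In Python, from cell import r gives the robot as it stands.
- The arm moves only by the shell command python3 -m handwheel 'ROWS' [FORCE]. ROWS is JSON, a list of rows, each an object with "delta_pos": the shift along the tool's x, y, z in m, a list of three; "turn": the turn, a rotation vector about the tool's x, y, z in rad, a list of three; "fingers": the closure, from -1 (fully open) to 1 (shut). In form: [{"delta_pos": [x, y, z], "turn": [rx, ry, rz], "fingers": fingers}, ...]. A call has 1 to 20 rows; each row shifts and turns the commanded pose from where the row before left it, along the tool's axes as they then stand; what a row does not reach is not made up. A row lasts 1/10 s, in which the tool goes at most 50 mm and 8.59 degrees, less where a joint would pass 70% of its speed; a pose out of reach is approached as far as the arm can. A call is refused whole if a number of a shift passes 0.05 or a number of a turn 0.15, either way. A call with a gripper value outside its range is refused whole. The fingers move at their own pace and stop on an object; FORCE is the grip in N (left out, the last holds). Time passes only in rows, so rows that do not move let the fingers close. It gives the time, the measured TCP pose, the force, the opening and the grip force at its end, in the units of the state.
- r.get_state(): the state, without advancing time (a new reading comes with each control period).
- r.read_camera(name): name is "scene" or "top" or "wrist"; returns the picture (480x640x3 uint8, red, green, blue); there is no depth.
- r.camera_info(name): a dict with "vertical_fov" (degrees; the focal length in pixels is half the picture's height over the tangent of half this angle, whatever the lens; pixels are square), "cx", "cy" (the principal point, pixels), "world_from_camera" (4x4, takes a point from camera to world coordinates). Camera axes: x right, y up, looking along -z (the intrinsics and any distortion apply to the point x, -y, -z); pixel columns grow to the right and rows downward; lengths in m; the calibration is good to about 2 mm. A picture is of the moment at which its call begins: read the wrist's pose just before it. camera_info takes no time and is no camera call; for the wrist camera it gives the pose at the moment of the call.
- r.hand_in(): hands the job in; it is judged then, once.
The state is a dict: "time": time; "joint_pos": joint angles; "qd": joint speeds; "tau": joint torques, N m; "tcp_pos": TCP position; "tcp_rot": TCP orientation; "contact_force": force on the tool from outside, world axes, zero at the start; "wrist_torque": the same for the moment, N m; "grip_width": finger opening in m; "gripper_force": force on a finger pad.
Only numpy, scipy, OpenCV 4.12 (cv2) and the standard library are available. Lean on these libraries where they do the work, as an engineer would, in place of code of your own. Each camera call takes 0.05 s, during which the arm holds its last target. There are 200 camera calls.

## Working session

There is one attempt and no reset: what is moved stays moved. The work goes in short steps, Python scripts to look and compute and a shell command to move; the robot and the scene stay as the last step left them, time stands still between calls to the robot, and variables do not carry over. Pictures are saved under pics/ and viewed, at most 10 in all, crops included, and the job is handed in when it is done.

```bash
ls; mkdir -p pics; python3 - <<'E'
from cell import r
import cv2,numpy as np
s=r.get_state();print(s['time'],s['tcp_pos'],s['tcp_rot'],s['grip_width'])
ims=[]
for n in("scene","top"):
    i=r.camera_info(n);print(n,i)
    im=r.read_camera(n);np.save(f'{n}.npy',im)
    cv2.imwrite(f'pics/{n}0.png',im[:,:,::-1])
E
```

```text
pics
0.0 [ 0.14732245 -0.63245474  0.23004604] [-3.11896338e+00 -3.58486403e-01  8.39814646e-05] 0.08574810100973018
scene {'vertical_fov': 55.49744108329409, 'cx': 314.3599303194443, 'cy': 231.72420661864953, 'world_from_camera': array([[-0.88908883,  0.32271646, -0.32461537,  0.23147242],
       [-0.45772998, -0.63004816,  0.62731379,  0.59731334],
       [-0.00207883,  0.70632387,  0.70788578,  0.76531279],
       [ 0.        ,  0.        ,  0.        ,  1.        ]])}
top {'vertical_fov': 47.16392607558284, 'cx': 324.15615795540134, 'cy': 242.44648110576045, 'world_from_camera': array([[ 0.00473424,  0.98317225, -0.18261957,  0.2974223 ],
       [-0.99994835,  0.00629684,  0.0079777 ,  0.06980526],
       [ 0.00899338,  0.18257237,  0.98315128,  1.27194715],
       [ 0.        ,  0.        ,  0.        ,  1.        ]])}
```

View pics/scene0.png

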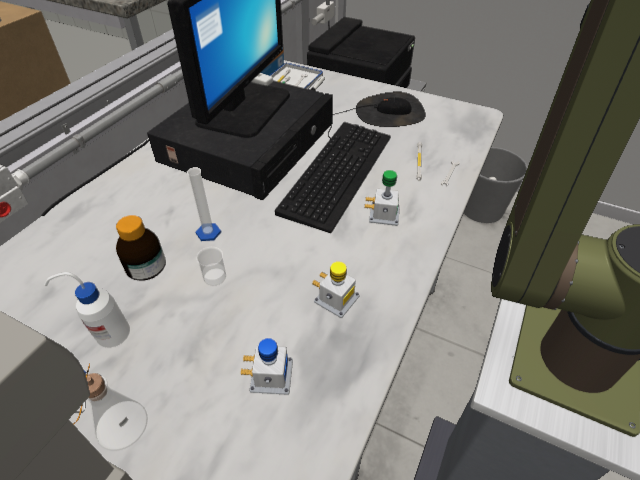

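View pics/top0.png

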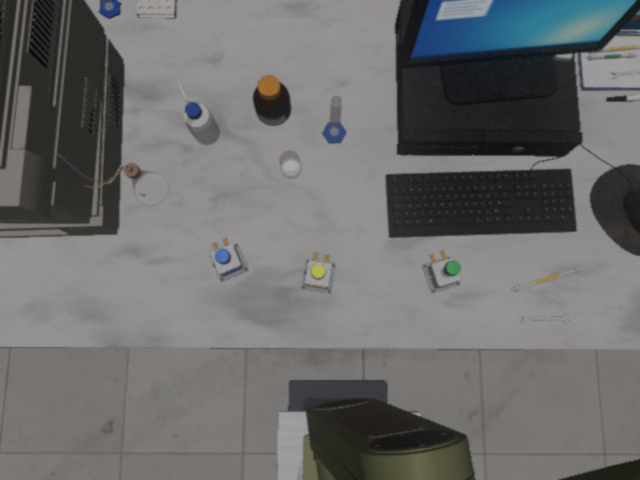

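The scene view shows the blue knob at about (268,347), yellow at (338,270) and green at (389,178). In the top view they are at (223,257), (318,271) and (453,268). The blue one is isolated. Next I triangulate.

```bash
cat > h.py <<'E'
import numpy as np,cv2
def ray(i,u,v):
    f=240/np.tan(np.radians(i['vertical_fov'])/2);T=i['world_from_camera']
    d=T[:3,:3]@np.array([(u-i['cx'])/f,-(v-i['cy'])/f,-1]);return T[:3,3],d/np.linalg.norm(d)
def plane(i,u,v,z):
    o,d=ray(i,u,v);return o+d*(z-o[2])/d[2]
def cross(a,b):
    (o,d),(p,e)=a,b
    s=np.linalg.lstsq(np.c_[d,-e],p-o,rcond=None)[0]
    x,y=o+d*s[0],p+e*s[1];return (x+y)/2,np.linalg.norm(x-y)
H={'blue':(100,125),'yellow':(24,34),'green':(50,80)}
def blob(im,c,near,R=25):
    h=cv2.cvtColor(im,cv2.COLOR_RGB2HSV);m=cv2.inRange(h,(H[c][0],110,60),(H[c][1],255,255))
    k=np.zeros_like(m);cv2.circle(k,near,R,255,-1);m&=k
    n,l,s,ce=cv2.connectedComponentsWithStats(m)
    j=1+np.argmax(s[1:,4]);return ce[j],s[j]
E
python3 - <<'E'
from cell import r
from h import *
for c,a,b,z in(('blue',(268,347),(223,257),.089),('yellow',(338,270),(318,271),.089),('green',(389,178),(453,268),.114)):
    A,B=[r.camera_info(n) for n in('scene','top')]
    (pa,sa),(pb,sb)=blob(np.load('scene.npy'),c,a,15),blob(np.load('top.npy'),c,b,12)
    x,e=cross(ray(A,*pa),ray(B,*pb));print(c,pa,sa,pb,sb,x.round(4),e.round(4),plane(A,*pa,z+.004).round(4),plane(B,*pb,z+.01).round(4))
E
```

```text
blue [267.30606061 349.00606061] [258 338  19  24 330] [222.02040816 255.81632653] [216 249  13  14 147] [0.4846 0.2812 0.0926] 0.002 [0.4835 0.2812 0.093 ] [0.4846 0.2804 0.099 ]
yellow [337.62100457 269.80821918] [330 262  17  19 219] [317.8943662  270.95774648] [312 265  13  13 142] [0.4531 0.0733 0.0933] 0.0011 [0.4527 0.0731 0.093 ] [0.4529 0.0734 0.099 ]
green [389.2109375 176.1484375] [383 171  14  13 128] [452.625      267.58088235] [446 261  14  14 136] [ 0.4586 -0.2122  0.1188] 0.0011 [ 0.4583 -0.2133  0.118 ] [ 0.4584 -0.2109  0.124 ]
```

```bash
python3 -m handwheel '[{"delta_pos":[0.05,-0.011,0],"turn":[0,0,-0.083],"fingers":-1},{"delta_pos":[0.05,-0.011,0],"turn":[0,0,-0.083],"fingers":-1},{"delta_pos":[0.05,-0.011,0],"turn":[0,0,-0.083],"fingers":-1},{"delta_pos":[0.05,-0.011,0],"turn":[0,0,-0.083],"fingers":-1},{"delta_pos":[0.05,-0.011,0],"turn":[0,0,-0.083],"fingers":-1},{"delta_pos":[0.05,-0.011,0],"turn":[0,0,-0.083],"fingers":-1},{"delta_pos":[0.05,-0.011,0],"turn":[0,0,-0.083],"fingers":-1},{"delta_pos":[0.05,-0.011,0],"turn":[0,0,-0.083],"fingers":-1},{"delta_pos":[0.05,-0.011,0],"turn":[0,0,-0.083],"fingers":-1},{"delta_pos":[0.05,-0.011,0],"turn":[0,0,-0.083],"fingers":-1}]' 40
```

```text
time: 1.1
tcp_pos: [0.4799, -0.2762, 0.2308]
tcp_rot: [-2.708, -1.591, 0.0]
contact_force: [0.4, -0.4, -0.6]
grip_width: 0.0852
gripper_force: 0.0
```

```bash
cat > q.py <<'E'
from cell import r
from h import *
from scipy.spatial.transform import Rotation as R
def todo(t):
    s=r.get_state();M=R.from_rotvec(s['tcp_rot']).as_matrix();p=np.array(s['tcp_pos'])
    print('t',round(s['time'],2),'tcp',p.round(4),'R>',np.hypot(*p[:2]).round(3),np.arctan2(p[1],p[0]).round(3),'toolx',M[:,0].round(3),'y',M[:,1].round(3),'z',M[:,2].round(3),'q',np.round(s['joint_pos'],2),'f',np.round(s['contact_force'],1),'grip',round(s['grip_width'],4),s['gripper_force'])
    print('tool delta to target',(M.T@(np.array(t)-p)).round(4))
E
python3 -c "
from q import *
todo([.484,.281,.15]);print(r.camera_info('wrist'))"
```

```text
t 1.1 tcp [ 0.4799 -0.2762  0.2308] R> 0.554 -0.522 toolx [0.487 0.873 0.   ] y [ 0.873 -0.487 -0.001] z [-0.  0. -1.] q [-0.62 -0.09  1.87  0.    1.36 -0.11] f [ 0.4 -0.4 -0.6] grip 0.0852 0.0
tool delta to target [ 0.4886 -0.2677  0.081 ]
{'vertical_fov': 63.75554233645763, 'cx': 321.147079321482, 'cy': 240.4238209246778, 'world_from_camera': array([[ 8.73380089e-01,  4.68609648e-01,  1.32711029e-01,
         5.14333000e-01],
       [-4.87039061e-01,  8.40098477e-01,  2.38804317e-01,
        -2.15679864e-01],
       [ 4.15673448e-04, -2.73202391e-01,  9.61956486e-01,
         3.72234298e-01],
       [ 0.00000000e+00,  0.00000000e+00,  0.00000000e+00,
         1.00000000e+00]])}
```

```bash
python3 -m handwheel '[{"delta_pos":[0.048,-0.002,0],"turn":[0,0,-0.087],"fingers":-1},{"delta_pos":[0.048,-0.002,0],"turn":[0,0,-0.087],"fingers":-1},{"delta_pos":[0.048,-0.002,0],"turn":[0,0,-0.087],"fingers":-1},{"delta_pos":[0.048,-0.002,0],"turn":[0,0,-0.087],"fingers":-1},{"delta_pos":[0.048,-0.002,0],"turn":[0,0,-0.087],"fingers":-1},{"delta_pos":[0.048,-0.002,0],"turn":[0,0,-0.087],"fingers":-1},{"delta_pos":[0.048,-0.002,0],"turn":[0,0,-0.087],"fingers":-1},{"delta_pos":[0.048,-0.002,0],"turn":[0,0,-0.087],"fingers":-1},{"delta_pos":[0.048,-0.002,0],"turn":[0,0,-0.087],"fingers":-1},{"delta_pos":[0.048,-0.002,0.01],"turn":[0,0,-0.087],"fingers":-1},{"delta_pos":[0.048,-0.002,0.01],"turn":[0,0,-0.087],"fingers":-1},{"delta_pos":[0.048,-0.002,0.01],"turn":[0,0,-0.087],"fingers":-1},{"delta_pos":[0,0,0],"turn":[0,0,0],"fingers":-1},{"delta_pos":[0,0,0],"turn":[0,0,0],"fingers":-1}]' 40 && python3 -c "
from q import *
todo([.484,.281,.072]);im=r.read_camera('wrist');np.save('w.npy',im);cv2.imwrite('pics/w1.png',im[:,:,::-1])"
```

```text
time: 2.5
tcp_pos: [0.4739, 0.2733, 0.2005]
tcp_rot: [-1.556, -2.728, 0.002]
contact_force: [0.2, -0.0, -0.3]
grip_width: 0.0853
gripper_force: 0.0
t 2.5 tcp [0.4739 0.2733 0.2005] R> 0.547 0.523 toolx [-0.509  0.861 -0.   ] y [ 0.861  0.509 -0.002] z [-0.001 -0.001 -1.   ] q [ 0.43 -0.08  1.91 -0.    1.31 -0.11] f [ 0.2 -0.  -0.3] grip 0.0853 0.0
tool delta to target [0.0015 0.0128 0.1285]
```

View pics/w1.png

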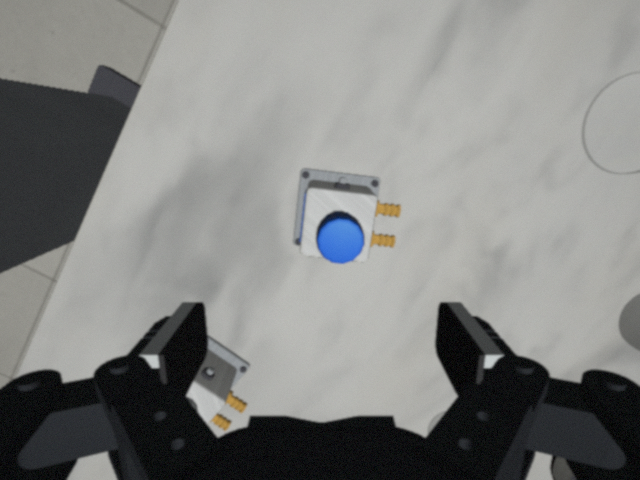

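The wrist view shows the blue head at about (340,237), between the fingers' lines, with nothing near it. The yellow block is partly visible at lower left, far away. Next I refine the position from this view.

```bash
python3 -c "
from q import *
i=r.camera_info('wrist');p,s=blob(np.load('w.npy'),'blue',(340,237),40);x=plane(i,*p,.100);print(p,s,i['world_from_camera'][:3,3],x);todo([x[0],x[1],.072])
todo([(x[0]+.484)/2,(x[1]+.281)/2,.072])"
```

```text
[339.92844877 238.99141385] [ 317  216   47   47 1747] [0.44043213 0.33231652 0.34246457] [0.48539792 0.27970581 0.1       ]
t 2.55 tcp [0.4747 0.2725 0.2011] R> 0.547 0.521 toolx [-0.507  0.862 -0.   ] y [ 0.862  0.507 -0.001] z [-0.    -0.001 -1.   ] q [ 0.42 -0.08  1.91 -0.    1.31 -0.11] f [ 0.8  0.2 -0.6] grip 0.0856 0.0
tool delta to target [0.0008 0.0129 0.1291]
t 2.55 tcp [0.4747 0.2725 0.2011] R> 0.547 0.521 toolx [-0.507  0.862 -0.   ] y [ 0.862  0.507 -0.001] z [-0.    -0.001 -1.   ] q [ 0.42 -0.08  1.91 -0.    1.31 -0.11] f [ 0.8  0.2 -0.6] grip 0.0856 0.0
tool delta to target [0.0017 0.0126 0.1291]
```

```bash
python3 -m handwheel '[{"delta_pos":[0.001,0.013,0],"turn":[0,0,0],"fingers":-1},{"delta_pos":[0,0,0.03],"turn":[0,0,0],"fingers":-1},{"delta_pos":[0,0,0.03],"turn":[0,0,0],"fingers":-1},{"delta_pos":[0,0,0.03],"turn":[0,0,0],"fingers":-1},{"delta_pos":[0,0,0.02],"turn":[0,0,0],"fingers":-1},{"delta_pos":[0,0,0.017],"turn":[0,0,0],"fingers":-1},{"delta_pos":[0,0,0],"turn":[0,0,0],"fingers":-1},{"delta_pos":[0,0,0],"turn":[0,0,0],"fingers":-1}]' 40 && python3 -c "
from q import *
todo([.4847,.2803,.074])"
```

```text
time: 3.35
tcp_pos: [0.4868, 0.2795, 0.0747]
tcp_rot: [1.562, 2.726, 0.001]
contact_force: [0.7, -0.3, 0.0]
grip_width: 0.0855
gripper_force: 0.0
t 3.35 tcp [0.4868 0.2795 0.0747] R> 0.561 0.521 toolx [-0.506  0.863 -0.   ] y [0.863 0.506 0.   ] z [ 0.  0. -1.] q [ 0.43  0.08  1.98 -0.    1.08 -0.1 ] f [ 0.7 -0.3  0. ] grip 0.0855 0.0
tool delta to target [ 0.0017 -0.0014  0.0007]
```

```bash
python3 -m handwheel '[{"delta_pos":[0.001,-0.001,0],"turn":[0,0,0],"fingers":-0.3},{"delta_pos":[0,0,0],"turn":[0,0,0],"fingers":0},{"delta_pos":[0,0,0],"turn":[0,0,0],"fingers":1},{"delta_pos":[0,0,0],"turn":[0,0,0],"fingers":1},{"delta_pos":[0,0,0],"turn":[0,0,0],"fingers":1},{"delta_pos":[0,0,0],"turn":[0,0,0],"fingers":1},{"delta_pos":[0,0,0],"turn":[0,0,0],"fingers":1},{"delta_pos":[0,0,0],"turn":[0,0,0],"fingers":1}]' 50 && python3 -c "
from q import *
todo([.4847,.2803,.074])"
```

```text
time: 4.15
tcp_pos: [0.484, 0.2804, 0.0754]
tcp_rot: [-1.559, -2.727, 0.001]
contact_force: [-3.2, -2.2, 5.7]
grip_width: 0.0305
gripper_force: 49.5
t 4.15 tcp [0.484  0.2804 0.0754] R> 0.559 0.525 toolx [-0.508  0.862 -0.   ] y [ 0.862  0.508 -0.001] z [-0.001 -0.001 -1.   ] q [ 0.43  0.08  1.98 -0.    1.09 -0.1 ] f [-3.2 -2.2  5.7] grip 0.0305 49.45240795612335
tool delta to target [-0.0004  0.0006  0.0014]
```

```bash
python3 -m handwheel '[{"delta_pos":[0,0,-0.005],"turn":[0,0,0],"fingers":1},{"delta_pos":[0,0,-0.005],"turn":[0,0,0],"fingers":1},{"delta_pos":[0,0,-0.005],"turn":[0,0,0],"fingers":1},{"delta_pos":[0,0,-0.005],"turn":[0,0,0],"fingers":1},{"delta_pos":[0,0,-0.004],"turn":[0,0,0],"fingers":1},{"delta_pos":[0,0,-0.002],"turn":[0,0,0],"fingers":1},{"delta_pos":[0,0,0],"turn":[0,0,0],"fingers":1}]' 50 && python3 -c "
from q import *
todo([.4847,.2803,.099]);im=r.read_camera('scene');cv2.imwrite('pics/s2.png',cv2.resize(im[240:440,160:400,::-1],None,fx=2.5,fy=2.5))"
```

```text
time: 4.85
tcp_pos: [0.484, 0.2803, 0.1005]
tcp_rot: [-1.559, -2.727, 0.0]
contact_force: [-1.4, -1.7, 1.7]
grip_width: 0.0304
gripper_force: 51.5
t 4.85 tcp [0.484  0.2803 0.1005] R> 0.559 0.525 toolx [-0.507  0.862 -0.   ] y [ 0.862  0.507 -0.   ] z [-0. -0. -1.] q [ 0.43  0.04  1.97 -0.    1.13 -0.1 ] f [-1.4 -1.7  1.7] grip 0.0304 51.526073813438416
tool delta to target [-0.0004  0.0006  0.0015]
```

View pics/s2.png

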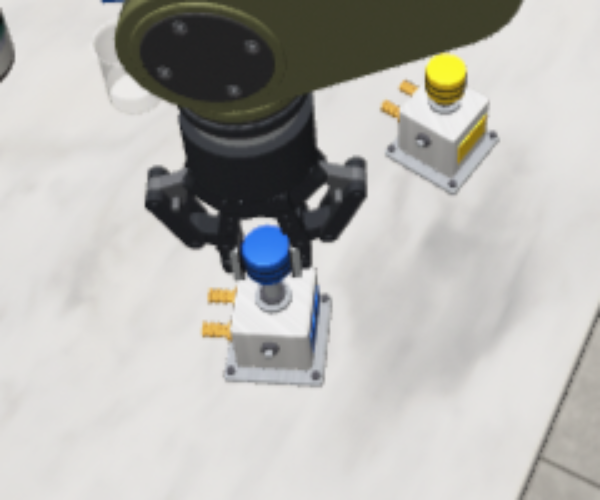

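The crop shows the blue head up, with the stem exposed (head at crop (267,253), nut at (273,296)), and yellow still in. I'll nudge it 2 mm against the stop to confirm full travel, then hold for the rest of the second.

```bash
python3 -m handwheel '[{"delta_pos":[0,0,-0.001],"turn":[0,0,0],"fingers":1},{"delta_pos":[0,0,-0.001],"turn":[0,0,0],"fingers":1},{"delta_pos":[0,0,0],"turn":[0,0,0],"fingers":1},{"delta_pos":[0,0,0],"turn":[0,0,0],"fingers":1}]' 50
```

```text
time: 5.3
tcp_pos: [0.4839, 0.2803, 0.1007]
tcp_rot: [-1.559, -2.727, 0.001]
contact_force: [5.4, 1.3, -13.7]
grip_width: 0.0304
gripper_force: 50.5
```

```bash
python3 -m handwheel '[{"delta_pos":[0,0,0.001],"turn":[0,0,0],"fingers":1},{"delta_pos":[0,0,0],"turn":[0,0,0],"fingers":1},{"delta_pos":[0,0,0],"turn":[0,0,0],"fingers":1},{"delta_pos":[0,0,0],"turn":[0,0,0],"fingers":1},{"delta_pos":[0,0,0.005],"turn":[0,0,0],"fingers":1},{"delta_pos":[0,0,0.005],"turn":[0,0,0],"fingers":1},{"delta_pos":[0,0,0.005],"turn":[0,0,0],"fingers":1},{"delta_pos":[0,0,0.005],"turn":[0,0,0],"fingers":1},{"delta_pos":[0,0,0.005],"turn":[0,0,0],"fingers":1},{"delta_pos":[0,0,0.003],"turn":[0,0,0],"fingers":1},{"delta_pos":[0,0,0],"turn":[0,0,0],"fingers":1},{"delta_pos":[0,0,0],"turn":[0,0,0],"fingers":1}]' 50
```

```text
time: 6.5
tcp_pos: [0.4841, 0.2804, 0.0754]
tcp_rot: [-1.559, -2.727, 0.002]
contact_force: [-8.2, -5.0, 8.7]
grip_width: 0.0306
gripper_force: 52.7
```

```bash
python3 -m handwheel '[{"delta_pos":[0,0,0.001],"turn":[0,0,0],"fingers":1},{"delta_pos":[0,0,0],"turn":[0,0,0],"fingers":1}]' 50; python3 -m handwheel '[{"delta_pos":[0,0,0],"turn":[0,0,0],"fingers":-1},{"delta_pos":[0,0,0],"turn":[0,0,0],"fingers":-1},{"delta_pos":[0,0,0],"turn":[0,0,0],"fingers":-1},{"delta_pos":[0,0,0],"turn":[0,0,0],"fingers":-1},{"delta_pos":[0,0,0],"turn":[0,0,0],"fingers":-1},{"delta_pos":[0,0,0],"turn":[0,0,0],"fingers":-1}]'
```

```text
time: 6.7
tcp_pos: [0.4841, 0.2804, 0.0754]
tcp_rot: [-1.559, -2.727, 0.003]
contact_force: [-10.5, -6.7, 14.9]
grip_width: 0.0308
gripper_force: 53.3
time: 7.3
tcp_pos: [0.4842, 0.2805, 0.0722]
tcp_rot: [-1.559, -2.727, -0.0]
contact_force: [0.7, 1.1, -0.9]
grip_width: 0.0855
gripper_force: 0.0
```

```bash
python3 -m handwheel '[{"delta_pos":[0,0,-0.02],"turn":[0,0,0],"fingers":-1},{"delta_pos":[0,0,-0.03],"turn":[0,0,0],"fingers":-1},{"delta_pos":[0,0,-0.04],"turn":[0,0,0],"fingers":-1},{"delta_pos":[0,0,-0.04],"turn":[0,0,0],"fingers":-1},{"delta_pos":[0,0,-0.02],"turn":[0,0,0],"fingers":-1},{"delta_pos":[0,0,0],"turn":[0,0,0],"fingers":-1},{"delta_pos":[0,0,0],"turn":[0,0,0],"fingers":-1},{"delta_pos":[0,0,0],"turn":[0,0,0],"fingers":-1}]' && python3 -c "
from q import *
im=r.read_camera('scene');cv2.imwrite('pics/s3.png',cv2.resize(im[150:440,160:460,::-1],None,fx=2,fy=2))
for c,a in(('blue',(268,347)),('yellow',(338,270)),('green',(389,178))):print(c,*blob(im,c,a,15))"
```

```text
time: 8.1
tcp_pos: [0.4831, 0.28, 0.22]
tcp_rot: [-1.558, -2.725, 0.005]
contact_force: [0.3, 0.2, -0.1]
grip_width: 0.0853
gripper_force: 0.0
blue [267.33139535 349.31976744] [258 338  19  24 344]
yellow [337.62149533 269.64018692] [330 262  17  20 214]
green [388.89403974 177.31788079] [383 171  14  16 151]
```

View pics/s3.png

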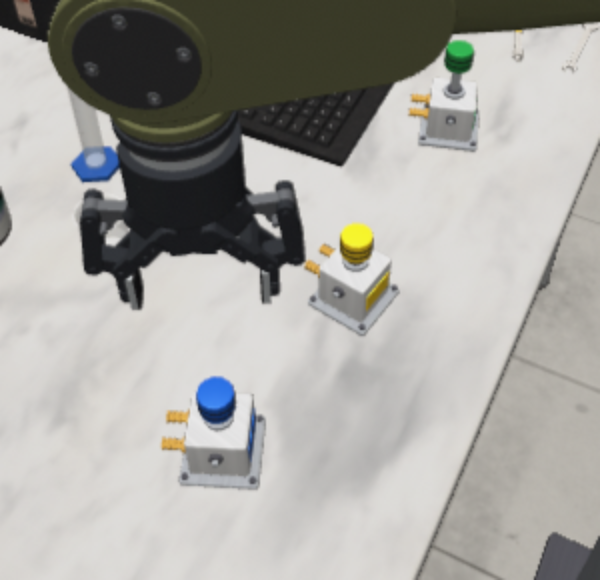

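The blue head is back at its starting pixel (267,349), so it is fully in. Yellow is in, green is out, and the gripper is clear of everything.

```bash
python3 -c "
from cell import r
print(r.hand_in())"
```

```text
the job is handed in; nothing more can be done
None
```

I pulled the blue knob up to its stop, held it on for about a second, pushed it fully back in and let go; yellow stayed in, green stayed out, and the job was handed in at about 8 s.

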